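# Start a long light cure

## Robot

A 6-joint arm with a two-finger parallel gripper is mounted at the origin on a cart in front of the work surface, level with it; the furniture and walls round the work are solid. World frame = base frame: x ahead of the robot, y to its left, z up, the work surface at z = 0. Lengths are in mm, angles in rad, forces in N, time in s.
With the tool pointing down it reaches from about 350 to 875 mm from the base axis. Payload 4.2 kg.
Tool frame: the origin (TCP) lies between the finger pads; the fingertips stand 14 mm ahead of it and the grasp point (between the pads) lies 5 mm behind it; z points along the fingers, y is the line along which they close (so a half turn about z gives the same grasp; the last joint's range is limited). The gripper opens to 85 mm and grips with 20 to 120 N. Pads are 22 mm wide; open, the fingers measure 114 mm over their backs; the gripper's body (76 mm by 85 mm) begins 54 mm behind the grasp point. The pads swing forward as they close: fully open they stand 13 mm farther back than shut.
Start: joints at [1.418, 0.385, 0.008, 0, -1.194, -0.259], TCP at [250.129, 572.743, 245.312] pointing down, gripper open.
Joint ranges: [-3.14, 3.14], [-1.21, 2.06], [-1.07, 1.41], [-3.16, 2.05], [-2.99, -0.16], [-3.1, 3.1]. Speed limits (rad/s): [2.79, 2.79, 3.14, 3.14, 3.14, 3.14].

## Interface

Orientations are given as a unit quaternion [x, y, z, w].
In Python, from bench import * gives the robot as it stands.
- The arm moves only by the tool carry_out, never from a script. Its argument "motion" is a list of rows, each a list of 7 numbers: the turn, a rotation vector about the tool's x, y, z in rad, then the shift along the tool's x, y, z in mm, then the opening, from -1 (shut) to 1 (fully open), so that 0 is half open. A call has 1 to 5 rows; each row is the pose to reach, as a shift and turn from the pose commanded when the call began, along the tool's axes at that moment; what a row does not reach only later rows make up. A row lasts 1/8 s, in which the tool goes at most 62.5 mm and 10.7 degrees, less where a joint would pass 70% of its speed; a pose out of reach is approached as far as the arm can. A call with a gripper value outside its range is refused whole. The fingers move at their own pace and stop on an object; the grip force is fixed at half the most. Time passes only in rows, so rows that repeat a pose let the fingers close. It gives the time, the measured TCP pose, the force, the opening and the grip force at its end, in the units of the state.
- read_state(): the state, without advancing time (a new reading comes with each control period).
- get_image(name): name is "scene" or "top"; returns a dict with "color" (384x512x3 uint8, blue, green, red), "mtx" (3x3 intrinsics, pixels), "k1" (the pictures are not rectified: a ray, as slopes to the right and down, at radius r is drawn at 1 + k1 r^2 times it, then the intrinsics apply), "position" and "orientation" of the camera in the world. Camera axes: x right, y down, z forward; pixel columns grow to the right and rows downward; lengths in mm; the calibration is good to about 2 mm. A picture is of the moment at which its call begins. There is no depth.
- job_done(): hands the job in; it is judged then, once.
The state is a dict: "clock": time; "joints": joint angles; "joint_vel": joint speeds; "joint_efforts": joint torques, N m; "position": TCP position; "ee_rot": TCP orientation; "contact_force": force on the tool from outside, world axes, zero at the start; "wrist_torque": the same for the moment, N m; "gripper_width": finger opening in mm; "grasp_force": force on a finger pad.
Only numpy, scipy, OpenCV 4.12 (cv2) and the standard library are available. Lean on these libraries where they do the work, as an engineer would, in place of code of your own. Each camera call takes 0.05 s, during which the arm holds its last target. There are 200 camera calls.

## Task

Start the long cure of the cast that stands in the light-curing unit, pressing with the closed fingers only: first push the sprung lid down until it latches, then press the raised far half of the mains rocker to switch it on, then press the long-time key (the left one of the two oblong keys, which stands up) until it stays down, and last press the round start key fully and let it spring back. The light must never come on with the lid up, so keep to this order. Grasp nothing, and leave the cast and the loose things round the unit where they are.

Things in the scene. Friction and masses are not known exactly. Their poses are not given: they have to be found in the camera images.
- curing_unit: White bench light-curing unit, fixed, 240 mm deep (x), 224 mm wide (y). Origin: centre of its underside on the worktop; x points from its front to its rear, y to its left, z up. The front 80 mm are the control console; behind it (x -40 to 120 mm) is the open-topped chamber, rim at z 78 mm, closed by the lid.
- console (a point): Centre of the console's top face, at unit (-80, 0, 51) mm; the face slopes up to the rear by 10 degrees (z 44 to 58 mm). In line with it across the unit lie, in unit y: mains rocker -84, short-time key -36, long-time key +8, round start key +74 mm, all four with a travel at right angles to the face.
- lid (a joint): Lid angle, rad: 0 = shut, grows as the front edge rises; starts at 0.5 to 0.7, stop 0.75. Hinge line along unit y at unit x 112, z 80 mm. White frame with an amber window, 154 mm from hinge to front edge (plus a 10 mm finger lip), 224 mm wide; top face 18 mm above the hinge line: z 98 mm when shut. Latched it rests at 0 to 0.015; let go unlatched it springs up.
- lid_press (a point): Where to push: top face of the lid's solid front part, on its middle line, 105 mm from the hinge; moves with the lid; at unit (7, 0, 98) mm when shut. A straight push down at unit x 7, y 0 mm stays on the lid all the way. It takes about 3 N, and about 10 N over the last few mm, where a tongue under the front edge snaps past a sprung catch.
- latch_release (a point): Face of a black push, 32 mm wide, 12 mm high, that stands 8 mm out of the chamber's front wall toward the console at unit (-48, 0, 67.5) mm. Pushed in (to the rear) it would free the latched lid, which then springs up: not needed here.
- mains_rocker (a joint): Angle of the black mains rocker, rad: 0 = off (near half down, far half raised; the start), 0.34 = on (far half down). Over-centre: past 0.17 it snaps over by itself and stays. 37 mm long (x), 23 mm wide (y); about 5 N on its far half turns it.
- mains_press (a point): Point on top of the rocker's far half, 11 mm behind its pivot; moves with the rocker: 10 mm over the console when off, it sinks 4 mm to on. The half slopes up to its far end, 18 mm behind the pivot and 12 mm over the console when off, which a flat fingertip touches first.
- long_key (a joint): Travel of the long-time key, m: 0 = up (the start), 0.006 = down, where it stays. Oblong grey key 30 mm (x) by 24 mm (y), top 10 mm over the console when up. About 5 N starts it; past half way it snaps down. Interlocked with the like short-time key 44 mm to its right, which is down at the start and rises 6 mm as this one goes down; pressing that would lift this again.
- long_press (a point): Centre of the top of the long-time key; moves with it.
- start_key (a joint): Travel of the round start key, m: 0 = up, 0.005 = fully pressed; a spring returns it. 28 mm in diameter, top 9 mm over the console; 0.9 N at first, 5.4 N fully pressed.
- start_press (a point): Centre of the top of the start key; moves with it.
- cast: Loose white plaster dental cast, 55 x 60 x 30 mm, standing on the turntable in the chamber (turntable top 24 mm over the worktop); it stays well below the shut lid. Origin: centre of its underside. Leave alone.
- dish: Loose small translucent dappen dish, 35 x 35 x 22 mm, on the worktop to the right of the unit. Origin: centre of its underside. Leave alone.
- bottle: Loose white bottle with a dark blue cap, 28 mm in diameter, 70 mm high, on the worktop to the left of the unit. Origin: centre of its underside. Leave alone.
- spatula: Loose steel spatula, 154 mm long, 12 mm wide, lying on the worktop to the left in front. Origin: middle of its underside. Leave alone.

How it is judged:
By the outcome, as a careful person would: the job done as asked, in the order asked, and still so for the second after the job is handed in, with the robot touching nothing.
It also fails if it takes over 42 s, if anything falls off the work surface, if the arm or the gripper's body presses on something with over 40 N, if the wrist force passes 120 N, or if a joint passes its speed limit or range.

## Working session

There is one attempt and no reset: what is moved stays moved. The work goes in short steps, Python scripts to look and compute and a tool call to move; the robot and the scene stay as the last step left them, time stands still between calls to the robot, and variables do not carry over. Pictures are saved under pics/ and viewed, at most 10 in all, crops included, and the job is handed in when it is done.

Besides the shell and the picture viewer there is one more tool, called after "Emit:" in YAML: its name, and indented under it one key for each argument. carry_out: Moves the arm, as the interface text tells. Its arguments: {"type":"object","properties":{"motion":{"type":"array"}},"required":["motion"]}

```bash
mkdir -p pics
python3 - <<'E'
from bench import *
import cv2
for n in("scene","top"):
    d=get_image(n);cv2.imwrite(f"pics/{n}0.png",d["color"]);print(n,d["mtx"],d["k1"],d["position"],d["orientation"])
s=read_state();print(s["clock"],s["position"],s["ee_rot"],s["contact_force"],s["gripper_width"])
E
```

```text
scene [[496.25341514   0.         263.50395975]
 [  0.         496.25341514 191.4611941 ]
 [  0.           0.           1.        ]] -0.1330888406725425 [  88.29037208 -720.43651789  926.65388331] [ 0.87602072 -0.29036385  0.11550914 -0.36733386]
top [[347.64878345   0.         254.4681031 ]
 [  0.         347.64878345 190.43815752]
 [  0.           0.           1.        ]] -0.04575282299501553 [466.5147011  -47.75523442 933.50479243] [ 0.71205472 -0.70025536  0.03016414 -0.04135985]
0.1 [249.9704378  572.31144291 244.34017466] [ 9.78860015e-01 -2.04529044e-01 -1.48679812e-04  9.59001451e-04] [ 0.0804601   0.53665536 -0.85998437] 85.21934656683645
```

View pics/scene0.png

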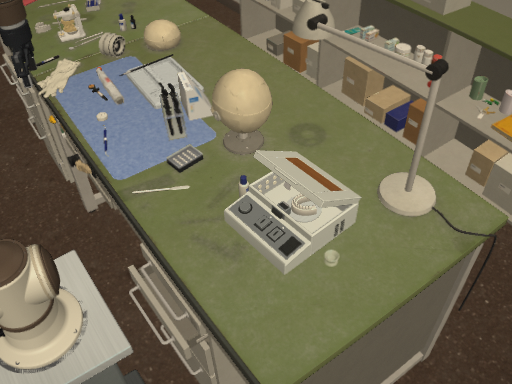

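View pics/top0.png

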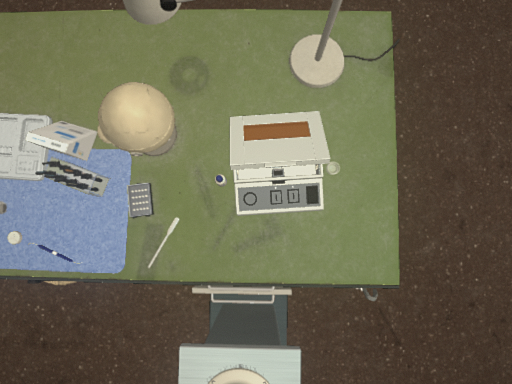

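The scene view shows the unit at about (225-357, 150-267). In the top view it is at about (230-328, 113-213), with the start key near (250,199), the long key near (276,197) and the rocker near (312,195). I'll look at enlarged crops of both.

Run:
```python
import cv2
a=cv2.imread("pics/top0.png")[105:220,220:345];cv2.imwrite("pics/topc.png",cv2.resize(a,None,fx=5,fy=5,interpolation=cv2.INTER_CUBIC))
a=cv2.imread("pics/scene0.png")[145:270,220:365];cv2.imwrite("pics/scenec.png",cv2.resize(a,None,fx=4,fy=4,interpolation=cv2.INTER_CUBIC))
```

```text
(no output)
```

View pics/topc.png

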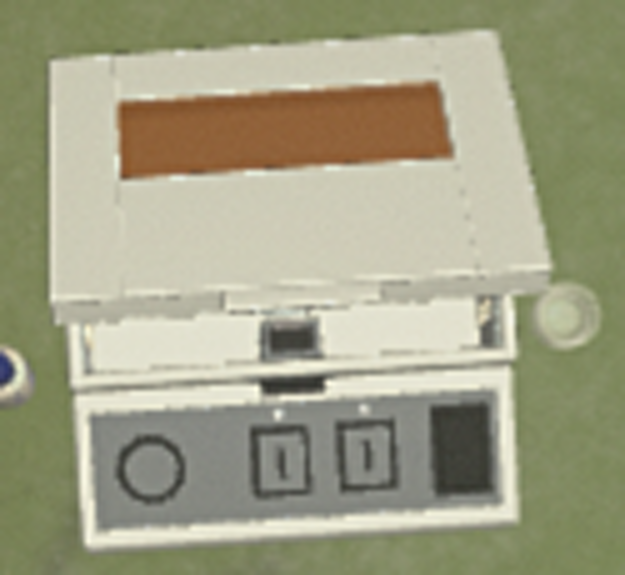

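View pics/scenec.png

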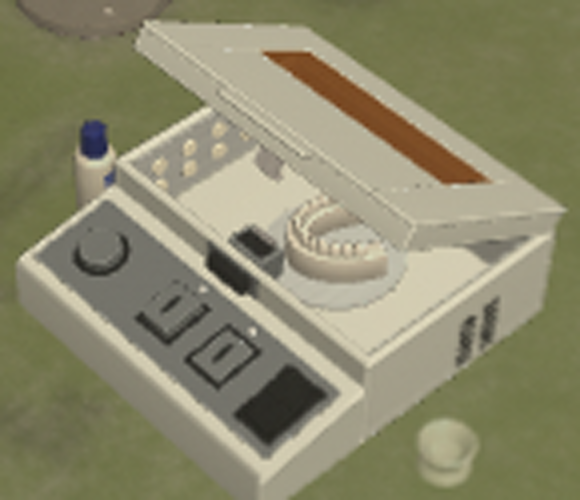

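The crops show the console features clearly. In topc the start ring is at (151,470), the long key at (281,461), the short key at (367,455) and the rocker at (463,449). The front corners are at (85,548) and (518,521). I'll cast rays onto the known heights and fit x, y and yaw.

```bash
cat > h.py <<'E'
import numpy as np,cv2
from scipy.spatial.transform import Rotation as R
def ray(d,p):
    K=d["mtx"];x=(np.array(p)-[K[0,2],K[1,2]])/K[0,0];u=x.copy()
    for _ in range(20):u=x/(1+d["k1"]*(u@u))
    return R.from_quat(d["orientation"]).apply([u[0],u[1],1])
def onz(d,p,z):
    v=ray(d,p);c=np.array(d["position"]);return (c+v*(z-c[2])/v[2])[:2]
E
python3 - <<'E'
from h import *
from bench import *
U={"start":(-80.8,74,55),"long":(-80.8,8,55.5),"short":(-80.4,-36,53),"rock":(-80.5,-84,55),"fl":(-120,112,44),"fr":(-120,-112,44),"rl":(-40,112,78),"rr":(-40,-112,78)}
P={"top":(5,220,105,dict(start=(151,470),long=(281,461),short=(367,455),rock=(463,449),fl=(85,548),fr=(518,521),rl=(75,388),rr=(515,357))),
"scene":(4,220,145,dict(start=(101,251),long=(171,310),short=(223,356),rock=(285,405),fl=(18,264),fr=(262,474),rl=(120,157),rr=(368,358)))}
for n,(f,ox,oy,ps) in P.items():
    d=get_image(n);k=list(ps)
    W=np.array([onz(d,[(ps[i][0]+.5)/f-.5+ox,(ps[i][1]+.5)/f-.5+oy],U[i][2]) for i in k]);B=np.array([U[i][:2] for i in k],float)
    a=B-B.mean(0);b=W-W.mean(0);th=np.arctan2((a[:,0]*b[:,1]-a[:,1]*b[:,0]).sum(),(a*b).sum())
    r=np.array([[np.cos(th),-np.sin(th)],[np.sin(th),np.cos(th)]]);t=W.mean(0)-r@B.mean(0)
    print(n,t.round(1),th,np.degrees(th));print(dict(zip(k,(W-B@r.T-t).round(1).tolist())))
E
```

```text
top [622.1 -89.1] 0.08140578705242414 4.6642080260446255
{'start': [-0.9, 0.3], 'long': [-0.7, 0.3], 'short': [-0.7, 0.4], 'rock': [-0.8, -0.2], 'fl': [1.6, -1.0], 'fr': [0.8, 1.1], 'rl': [-0.0, -3.1], 'rr': [0.7, 2.1]}
scene [623.4 -89.1] 0.08791955131537764 5.037419227055004
{'start': [-1.5, -0.4], 'long': [-2.0, 0.9], 'short': [-2.1, -0.1], 'rock': [-1.3, -3.4], 'fl': [-0.2, -4.5], 'fr': [0.7, 4.1], 'rl': [4.6, -1.7], 'rr': [1.8, 5.2]}
```

Emit:
carry_out:
  motion:
    - [0, 0, -0.165, 46, 34, -8, -1]
    - [0, 0, -0.33, 92, 68, -16, -1]
    - [0, 0, -0.495, 138, 102, -24, -1]
    - [0, 0, -0.495, 184, 136, -30, -1]
    - [0, 0, -0.495, 230, 170, -35, -1]

```text
clock: 0.82
position: [393.4, 323.2, 280.6]
ee_rot: [0.999, 0.042, 0.0, -0.0]
contact_force: [1.2, -0.7, -0.9]
gripper_width: -0.4
grasp_force: 0.0
```

```bash
cat >> h.py <<'E'
T=np.array([621.5,-89.0,0]);YAW=0.083
PT=dict(lid=(7,0,98),long=(-81.7,8,60.8),start=(-81.6,74,59.9),mains=(-70.9,-84,62.7))
def go(name,up=0,tilt=0,off=(0,0)):
    """rotvec+shift in tool axes to put the fingertip at point name, `up` mm back along the tool"""
    from bench import read_state
    s=read_state();q=R.from_quat(s["ee_rot"]);Z=R.from_rotvec([0,0,YAW])
    Q=Z*R.from_rotvec([0,-tilt,0])*R.from_rotvec([np.pi,0,0])
    p=T+Z.apply(np.array(PT[name])+[*off,0])-Q.apply([0,0,1])*(14+up)
    print(s["clock"],s["joints"].round(2) if hasattr(s["joints"],"round") else s["joints"],np.round(s["position"],1),np.round(s["contact_force"],1),s["gripper_width"])
    print(name,"turn",(q.inv()*Q).as_rotvec().round(3),"shift",q.inv().apply(p-np.array(s["position"])).round(1),"tcp target",p.round(1),"tool z",Q.apply([0,0,1]).round(2))
E
python3 -c "
from h import *
go('lid',170)"
```

```text
0.825 [ 1.01  0.16 -0.21  0.   -1.2   0.65] [393.4 323.2 280.6] [ 1.2 -0.7 -0.9] -0.40675898917777464
lid turn [-0.    -0.     0.001] shift [199.9 429.8  -1.5] tcp target [628.5 -88.4 282. ] tool z [ 0. -0. -1.]
```

Emit:
carry_out:
  motion:
    - [0, 0, 0, 25, 54, 0, -1]
    - [0, 0, 0, 50, 107, 0, -1]
    - [0, 0, 0, 75, 161, 0, -1]
    - [0, 0, 0, 100, 215, 0, -1]
    - [0, 0, 0, 125, 269, 0, -1]

```text
clock: 1.45
position: [540.4, 65.4, 280.4]
ee_rot: [0.999, 0.042, 0.0, -0.0]
contact_force: [0.4, 1.1, 0.0]
gripper_width: 0.1
grasp_force: 0.0
```

Emit:
carry_out:
  motion:
    - [0, 0, 0, 25, 54, 0, -1]
    - [0, 0, 0, 50, 107, 0, -1]
    - [0, 0, 0, 75, 161, 0, -1]
    - [0, 0, 0, 75, 161, 0, -1]
    - [0, 0, 0, 75, 161, 0, -1]

```text
clock: 2.08
position: [627.6, -87.2, 279.7]
ee_rot: [0.999, 0.041, -0.001, -0.0]
contact_force: [0.3, 0.4, -0.3]
gripper_width: -0.2
grasp_force: 0.0
```

```bash
python3 -c "
from h import *
from bench import *
go('lid',170)
for n,(a,b,c,e) in dict(top=(90,220,210,350),scene=(60,270,200,380)).items():
    cv2.imwrite('pics/%s1.png'%n,cv2.resize(get_image(n)['color'][a:b,c:e],None,fx=2.8,fy=2.8))
i=[cv2.imread('pics/%s1.png'%n) for n in('top','scene')]
h=max(k.shape[0] for k in i);i=[cv2.copyMakeBorder(k,0,h-k.shape[0],0,0,0) for k in i];m=np.hstack(i);print(m.shape);cv2.imwrite('pics/near1.png',m[:600,:]if m.shape[1]<=800 else cv2.resize(m,(800,int(m.shape[0]*800/m.shape[1]))))
"
```

```text
2.075 [ 0.12  0.38  0.09 -0.   -1.28  1.54] [627.6 -87.2 279.7] [ 0.3  0.4 -0.3] -0.2009842547309004
lid turn [-0.     0.001 -0.001] shift [ 0.7  1.3 -2.3] tcp target [628.5 -88.4 282. ] tool z [ 0. -0. -1.]
(588, 896, 3)
```

View pics/near1.png

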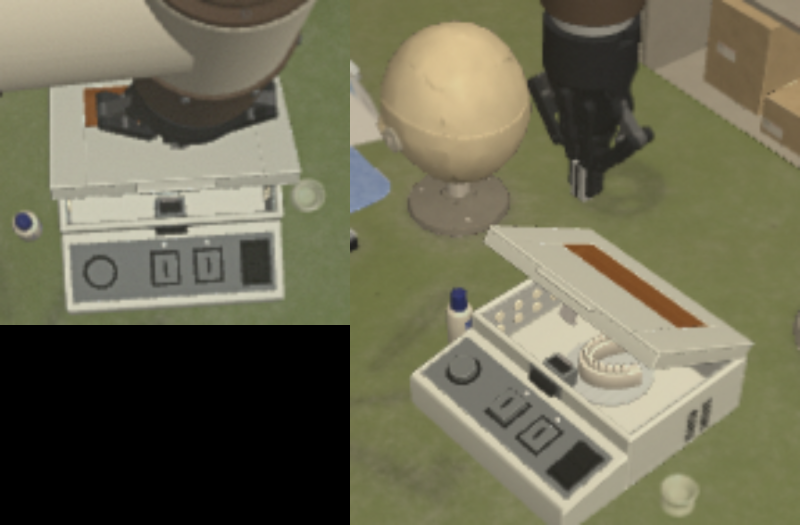

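The tool hangs closed over the middle of the lid, about 1 mm off target. The fingertip shows at about (583,185) in the right panel. Descending.

Emit:
carry_out:
  motion:
    - [0, 0, 0, 1, 1, 40, -1]
    - [0, 0, 0, 1, 1, 60, -1]
    - [0, 0, 0, 1, 1, 75, -1]
    - [0, 0, 0, 1, 1, 90, -1]
    - [0, 0, 0, 1, 1, 105, -1]

```text
clock: 2.8
position: [629.3, -87.6, 175.4]
ee_rot: [0.999, 0.042, 0.001, 0.0]
contact_force: [-1.5, 0.1, 2.4]
gripper_width: -0.2
grasp_force: 0.8
```

Emit:
carry_out:
  motion:
    - [0, 0, 0, 0, 0, 12, -1]
    - [0, 0, 0, 0, 0, 24, -1]
    - [0, 0, 0, 0, 0, 34, -1]
    - [0, 0, 0, 0, 0, 42, -1]
    - [0, 0, 0, 0, 0, 50, -1]

```text
clock: 3.42
position: [628.8, -88.0, 124.9]
ee_rot: [0.999, 0.042, -0.0, 0.0]
contact_force: [-1.2, -0.1, 1.8]
gripper_width: 0.0
grasp_force: 1.4
```

Tip at about 111. Now the last 13 mm.

Emit:
carry_out:
  motion:
    - [0, 0, 0, 0, 0, 5, -1]
    - [0, 0, 0, 0, 0, 8, -1]
    - [0, 0, 0, 0, 0, 10, -1]
    - [0, 0, 0, 0, 0, 12, -1]
    - [0, 0, 0, 0, 0, 13, -1]

```text
clock: 4.05
position: [628.7, -88.0, 112.0]
ee_rot: [0.999, 0.042, -0.0, 0.0]
contact_force: [-3.3, 0.0, 4.2]
gripper_width: 0.3
grasp_force: 2.5
```

Emit:
carry_out:
  motion:
    - [0, 0, 0, 0, 0, 1, -1]
    - [0, 0, 0, 0, 0, 2, -1]
    - [0, 0, 0, 0, 0, 2, -1]

```text
clock: 4.42
position: [628.7, -88.0, 111.5]
ee_rot: [0.999, 0.042, -0.0, 0.0]
contact_force: [-6.2, 0.5, 8.1]
gripper_width: -0.1
grasp_force: 4.6
```

Emit:
carry_out:
  motion:
    - [0, 0, 0, 0, 0, 2, -1]
    - [0, 0, 0, 0, 0, 3, -1]
    - [0, 0, 0, 0, 0, 4, -1]
    - [0, 0, 0, 0, 0, 4, -1]

```text
clock: 4.92
position: [628.6, -88.0, 110.5]
ee_rot: [0.999, 0.042, 0.0, 0.001]
contact_force: [-10.8, 2.2, 20.4]
gripper_width: 0.3
grasp_force: 10.7
```

20 N at tip z 96.5, which is the stop at 98 within calibration error. I'll back off and look.

Emit:
carry_out:
  motion:
    - [0, 0, 0, 0, 0, -8, -1]
    - [0, 0, 0, 0, 0, -20, -1]
    - [0, 0, 0, 0, 0, -40, -1]
    - [0, 0, 0, 0, 0, -50, -1]
    - [0, 0, 0, 0, 0, -50, -1]

```text
clock: 5.55
position: [629.6, -87.8, 156.9]
ee_rot: [0.999, 0.042, 0.001, -0.0]
contact_force: [0.7, 0.1, -1.0]
gripper_width: -0.1
grasp_force: 0.0
```

```bash
python3 -c "
from h import *
from bench import *
go('mains',60,0.1745)
cv2.imwrite('pics/s2.png',cv2.resize(get_image('scene')['color'][120:280,200:380],None,fx=3,fy=3))
"
```

```text
5.55 [ 0.12  0.47 -0.09 -0.   -1.01  1.54] [629.6 -87.8 156.9] [ 0.7  0.1 -1. ] -0.07342857084088013
mains turn [-0.     0.173  0.   ] shift [-92.   84.5  21.1] tcp target [ 545.  -179.7  135.6] tool z [ 0.17  0.01 -0.98]
```

View pics/s2.png

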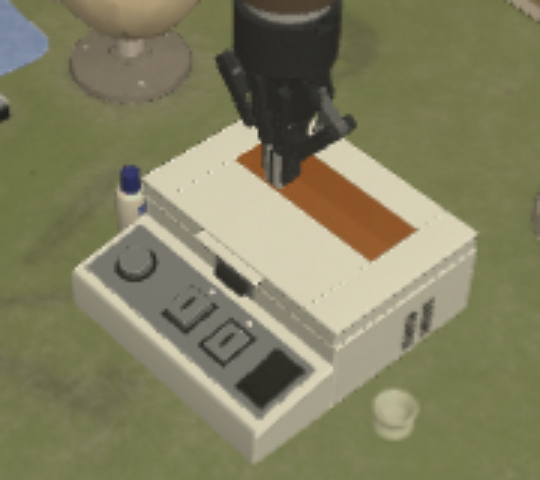

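The lid stays shut after letting go: its front edge lies flush over the chamber, with the lip near (230,255). Next is the rocker.

Emit:
carry_out:
  motion:
    - [0, 0.06, 0, -35, 30, 0, -1]
    - [0, 0.12, 0, -70, 60, 10, -1]
    - [0, 0.173, 0, -92, 84, 21, -1]
    - [0, 0.173, 0, -92, 84, 21, -1]

```text
clock: 6.1
position: [540.8, -180.6, 133.5]
ee_rot: [0.996, 0.04, 0.084, -0.004]
contact_force: [0.7, -0.5, 0.9]
gripper_width: -0.3
grasp_force: 0.0
```

```bash
python3 -c "
from h import *
go('mains',0,0.1745)"
```

```text
6.1 [-0.05  0.34 -0.38 -0.04 -0.69  1.73] [ 540.8 -180.6  133.5] [ 0.7 -0.5  0.9] -0.2594537880068535
mains turn [-0.001  0.006 -0.004] shift [ 4.9 -0.5 58.7] tcp target [ 555.4 -178.8   76.5] tool z [ 0.17  0.01 -0.98]
```

Emit:
carry_out:
  motion:
    - [0, 0, 0, 4, 0, 25, -1]
    - [0, 0, 0, 4, 0, 45, -1]
    - [0, 0, 0, 4, 0, 50, -1]
    - [0, 0, 0, 4, 0, 50, -1]

```text
clock: 6.6
position: [557.2, -177.9, 86.5]
ee_rot: [0.995, 0.042, 0.086, -0.004]
contact_force: [0.8, -0.4, 0.5]
gripper_width: 0.2
grasp_force: 0.0
```

```bash
python3 -c "
from h import *
go('mains',0,0.1745)"
```

```text
6.6 [-0.04  0.42 -0.39 -0.04 -0.59  1.73] [ 557.2 -177.9   86.5] [ 0.8 -0.4  0.5] 0.19108151768661524
mains turn [-0.     0.002  0.001] shift [-3.6  0.7  9.5] tcp target [ 555.4 -178.8   76.5] tool z [ 0.17  0.01 -0.98]
```

Emit:
carry_out:
  motion:
    - [0, 0, 0, -3, 1, 4, -1]
    - [0, 0, 0, -3, 1, 7, -1]
    - [0, 0, 0, -3, 1, 9, -1]
    - [0, 0, 0, -3, 1, 10, -1]
    - [0, 0, 0, -3, 1, 11, -1]

```text
clock: 7.22
position: [556.5, -179.4, 75.8]
ee_rot: [0.995, 0.042, 0.087, -0.003]
contact_force: [0.2, 0.1, 0.9]
gripper_width: 0.4
grasp_force: 0.4
```

Emit:
carry_out:
  motion:
    - [0, 0, 0, 0, 0, 1, -1]
    - [0, 0, 0, 0, 0, 2, -1]
    - [0, 0, 0, 0, 0, 2, -1]

```text
clock: 7.6
position: [555.8, -179.3, 73.3]
ee_rot: [0.995, 0.041, 0.086, -0.004]
contact_force: [-1.5, 0.2, 2.5]
gripper_width: -0.2
grasp_force: 1.0
```

Emit:
carry_out:
  motion:
    - [0, 0, 0, 0, 0, 1, -1]
    - [0, 0, 0, 0, 0, 2, -1]
    - [0, 0, 0, 0, 0, 2, -1]

```text
clock: 7.98
position: [555.9, -179.3, 73.0]
ee_rot: [0.995, 0.042, 0.086, -0.004]
contact_force: [-6.6, 2.5, 13.5]
gripper_width: 0.2
grasp_force: 6.7
```

Emit:
carry_out:
  motion:
    - [0, 0, 0, 0, 0, 1, -1]
    - [0, 0, 0, 0, 0, 2, -1]
    - [0, 0, 0, 0, 0, 2, -1]

```text
clock: 8.35
position: [556.0, -179.3, 72.8]
ee_rot: [0.995, 0.042, 0.086, -0.003]
contact_force: [-11.5, 4.0, 24.0]
gripper_width: -0.1
grasp_force: 12.5
```

It stops hard 3.5 mm below the off height, which suggests it has switched on. I'll back off and check.

Emit:
carry_out:
  motion:
    - [0, 0, 0, 0, 0, -10, -1]
    - [0, 0, 0, 0, 0, -30, -1]
    - [0, 0, 0, 0, 0, -50, -1]
    - [0, 0, 0, -8, -40, -50, -1]
    - [0, 0, 0, -12, -91, -50, -1]

```text
clock: 8.98
position: [528.8, -90.0, 116.7]
ee_rot: [0.995, 0.04, 0.087, -0.004]
contact_force: [1.5, 0.1, -0.1]
gripper_width: 0.2
grasp_force: 0.0
```

```bash
python3 -c "
from h import *
from bench import *
go('long',5,0.1745)
cv2.imwrite('pics/s3.png',cv2.resize(get_image('scene')['color'][170:280,215:345],None,fx=4,fy=4,interpolation=2))
"
```

```text
8.975 [ 0.14  0.3  -0.51  0.02 -0.59  1.5 ] [528.8 -90.  116.7] [ 1.5  0.1 -0.1] 0.16178073403722656
long turn [ 0.     0.001 -0.003] shift [ 0.9 -1.3 37.9] tcp target [536.1 -88.1  79.5] tool z [ 0.17  0.01 -0.98]
```

View pics/s3.png

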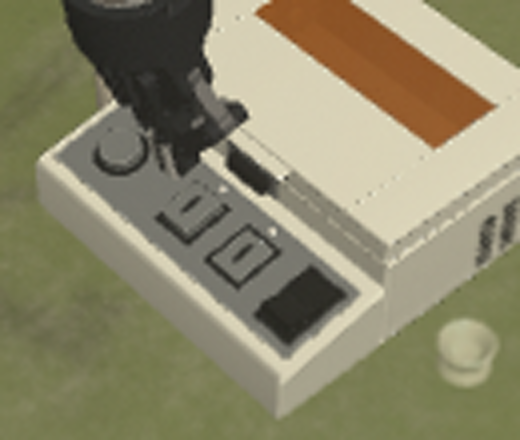

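The rocker at (305,305) now shows a crease with its far half down. The fingertips stand above the long key at (192,210). Pressing that key next.

Emit:
carry_out:
  motion:
    - [0, 0, 0, 1, -1, 25, -1]
    - [0, 0, 0, 1, -1, 38, -1]
    - [0, 0, 0, 1, -1, 41, -1]
    - [0, 0, 0, 1, -1, 44, -1]
    - [0, 0, 0, 1, -1, 46, -1]

```text
clock: 9.65
position: [538.0, -88.8, 71.9]
ee_rot: [0.995, 0.041, 0.087, -0.004]
contact_force: [-0.4, -0.3, 0.3]
gripper_width: -0.2
grasp_force: 0.2
```

Emit:
carry_out:
  motion:
    - [0, 0, 0, 0, 0, 1, -1]
    - [0, 0, 0, 0, 0, 2, -1]
    - [0, 0, 0, 0, 0, 3, -1]
    - [0, 0, 0, 0, 0, 3, -1]

```text
clock: 10.15
position: [538.3, -88.5, 68.7]
ee_rot: [0.995, 0.041, 0.086, -0.004]
contact_force: [-0.8, 0.6, 0.6]
gripper_width: 0.0
grasp_force: 0.5
```

```bash
python3 -c "
from h import *
go('long',0,0.1745)"
```

```text
10.15 [ 0.14  0.39 -0.53  0.02 -0.47  1.5 ] [538.3 -88.5  68.7] [-0.8  0.6  0.6] 0.004434173902055976
long turn [0.    0.001 0.   ] shift [-0.3 -0.6 -6. ] tcp target [537.  -88.   74.6] tool z [ 0.17  0.01 -0.98]
```

Emit:
carry_out:
  motion:
    - [0, 0, 0, 0, 0, 1, -1]
    - [0, 0, 0, 0, 0, 2, -1]
    - [0, 0, 0, 0, 0, 3, -1]
    - [0, 0, 0, 0, 0, 3, -1]

```text
clock: 10.65
position: [538.5, -88.5, 68.5]
ee_rot: [0.995, 0.042, 0.087, -0.003]
contact_force: [-9.8, 2.5, 22.7]
gripper_width: -0.0
grasp_force: 11.8
```

The key is firmly at its stop, 6 mm down. I'll retreat, move to the start key and look.

Emit:
carry_out:
  motion:
    - [0, 0, 0, 0, 0, -10, -1]
    - [0, 0, 0, 0, 0, -30, -1]
    - [0, 0, 0, 0, -20, -40, -1]
    - [0, 0, 0, 0, -66, -40, -1]
    - [0, 0, 0, 0, -66, -40, -1]

```text
clock: 11.28
position: [526.3, -21.3, 105.2]
ee_rot: [0.995, 0.043, 0.086, -0.004]
contact_force: [-0.8, 0.2, -0.1]
gripper_width: 0.0
grasp_force: 0.0
```

```bash
python3 -c "
from h import *
from bench import *
go('start',5,0.1745)
cv2.imwrite('pics/s4.png',cv2.resize(get_image('scene')['color'][170:280,215:345],None,fx=4,fy=4,interpolation=2))
"
```

```text
11.275 [ 0.29  0.31 -0.56  0.07 -0.53  1.32] [526.3 -21.3 105.2] [-0.8  0.2 -0.1] 0.04593687570909018
start turn [-0.001  0.001  0.004] shift [-0.3  1.4 27. ] tcp target [530.8 -22.3  78.6] tool z [ 0.17  0.01 -0.98]
```

View pics/s4.png

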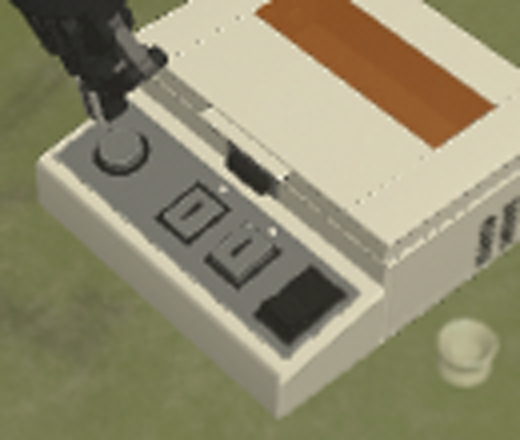

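The long key at (193,212) is now down, and the short key at (240,250) has risen. Last is the start key.

Emit:
carry_out:
  motion:
    - [0, 0, 0, 0, 1, 20, -1]
    - [0, 0, 0, 0, 1, 30, -1]
    - [0, 0, 0, 0, 1, 33, -1]
    - [0, 0, 0, 0, 1, 35, -1]
    - [0, 0, 0, 0, 1, 36, -1]

```text
clock: 11.95
position: [532.0, -24.4, 69.7]
ee_rot: [0.995, 0.041, 0.086, -0.003]
contact_force: [-2.8, -3.5, 4.2]
gripper_width: 0.1
grasp_force: 2.3
```

Emit:
carry_out:
  motion:
    - [0, 0, 0, 0, 0, 1, -1]
    - [0, 0, 0, 0, 0, 2, -1]
    - [0, 0, 0, 0, 0, 3, -1]
    - [0, 0, 0, 0, 0, 3, -1]

```text
clock: 12.45
position: [532.3, -24.3, 68.6]
ee_rot: [0.995, 0.041, 0.086, -0.003]
contact_force: [-9.5, -3.6, 18.7]
gripper_width: -0.0
grasp_force: 10.4
```

Emit:
carry_out:
  motion:
    - [0, 0, 0, 0, 0, -6, -1]
    - [0, 0, 0, 0, 0, -20, -1]
    - [0, 0, 0, 0, 0, -50, -1]
    - [0, 0, 0, 0, 0, -100, -1]
    - [0, 0, 0, 0, 0, -130, -1]

```text
clock: 13.08
position: [512.1, -24.8, 198.0]
ee_rot: [0.995, 0.042, 0.089, -0.004]
contact_force: [0.1, 0.3, -0.5]
gripper_width: 0.0
grasp_force: 0.0
```

```bash
python3 -c "
from h import *
from bench import *
go('start',5,0.1745)
cv2.imwrite('pics/s5.png',cv2.resize(get_image('scene')['color'][145:280,205:375],None,fx=4,fy=4,interpolation=2))
"
```

```text
13.075 [ 0.29  0.16 -0.47  0.05 -0.77  1.33] [512.1 -24.8 198. ] [ 0.1  0.3 -0.5] 0.0007416774680403804
start turn [-0.001 -0.004  0.001] shift [ -2.7  -0.8 120.8] tcp target [530.8 -22.3  78.6] tool z [ 0.17  0.01 -0.98]
```

View pics/s5.png

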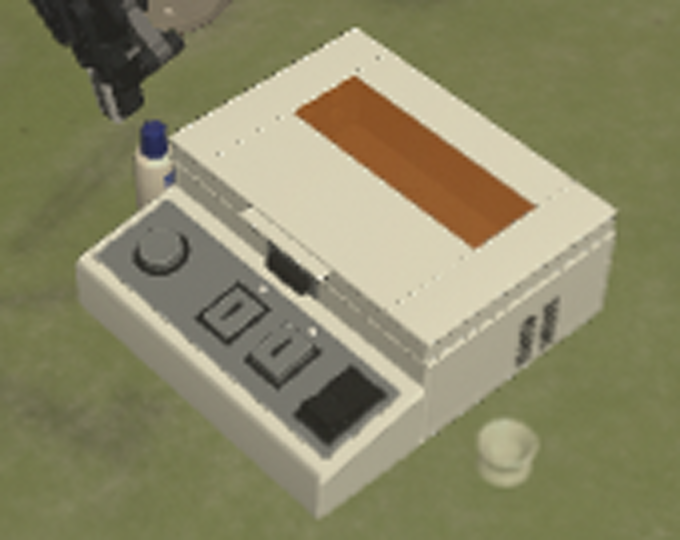

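The lid is shut, the long key at (232,313) is down, the start key at (160,250) is back up and the rocker at (345,405) is over. The bottle and dish haven't moved. Handing in.

```bash
python3 -c "
from bench import *
print(job_done())"
```

```text
the job is handed in; nothing more can be done
None
```

The lid latched, the mains rocker went on, the long-time key stayed down, and the start key was pressed to its stop and sprang back, in that order. I handed the job in at about 13 s; the pictures don't show the light itself, so I couldn't confirm that it came on.

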